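# Rehang the lift-off door of a specimen cabinet

## Task

The blue door of the small specimen cabinet was taken off for washing and stands upright in the green drying rack. Lift it out, hang it on the cabinet's two upright hinge pins in a well-open position, feeling gently for the pins and lowering it until both knuckles are fully home, let go of it, and then push it gently shut against the cabinet's frame. Do not drop, tip or force the door, and leave the jars, the jar cap and the slide box where they are.

Things in the scene. Friction and masses are not known exactly. Their poses are not given: they have to be found in the camera images.
- door_center (a point): Centre (half-way up) of the loose blue door panel: 12 mm thick (its x), 140 mm wide (y), 150 mm high (z, up), 0.25 to 0.42 kg. Its -x side is the outer face, with a white patch and a steel pull (12 mm wide, 40 mm high, standing out 12 mm) at y = +55 mm, half-way up. The top edge, 75 mm above this point, is plain and free to grip. The knuckles are on the -y edge.
- door_hinge (a point): Point on the door's knuckle axis at the lower end of the lower knuckle, 82 mm along -y and 55 mm below the door's centre; same axes. The knuckles are two upright steel tubes, open at both ends, on one axis: outer diameter 20 mm, bore 13 mm, 20 mm long; the upper one starts 90 mm above the lower.
- rack_floor (a point): Centre of the floor of the slot in the fixed green drying rack (12 mm above the bench), in which the door stands, its lower edge on this floor. The slot is 16 mm wide (x) between four posts that reach 40 mm above this floor; it is open upwards, so the door lifts straight out.
- cab_hinge (a point): Nominal hinge axis of the fixed white cabinet, at the height of the lower pin's shoulder (55 mm above the bench), where the lower end of the lower knuckle rests when fully home. Axes: -x out of the cabinet's front, z up. The REAL pins stand up to 10 mm to either side of it along y (x is true), because their steel leaf has slotted holes: not measured, to be felt or seen. The leaf is screwed tight.
- jar_purple_c (a point): Centre of a closed purple specimen jar with a white cap, 44 mm diameter, 55 mm high, standing on the cabinet's top; leave alone.
- jar_red_c (a point): Centre of a closed red specimen jar, 44 mm diameter, 55 mm high, on the bench; leave alone.
- slide_box_c (a point): Centre of a cardboard slide box, 60 x 80 x 30 mm, on the bench; leave alone.
- jar_cap_center (a point): Centre of a loose red jar cap, 48 mm diameter, 14 mm high, on the bench; leave alone.
- door: The loose blue door as a body; its origin is the middle of the panel's lower edge, axes as for its centre.
- cabinet: The fixed cabinet with its leaf and pins, 190 mm wide (y), 160 mm deep (x), 200 mm high; origin at the centre of its underside, front to -x. The hinge point lies at x = -98, y = -80, z = +55 mm from here; the carcass front at x = -80 mm. It is delicate: more than 25 N between door and cabinet counts as forcing.
- pin_top (a point): Nominal tip of the upper pin (also up to 10 mm off along the cabinet's y), 106 mm above the hinge point. Two upright brass pins on one axis, 10 mm diameter, each rising 16 mm from a shoulder of 18 mm diameter, tips slightly bevelled; the upper shoulder is 90 mm above the lower. The space to either side of the pins, in front of the carcass, is empty.
- frame_front (a point): Point on the grey front frame against which the door shuts: the frame's face lies 9 mm behind (+x of) the hinge axis. Shut, the door's axes are parallel with the cabinet's and its centre is 82 mm along +y from the pins. Opened by 90 degrees, it is turned +90 degrees about z from that, its panel reaching out along -x. The hung door turns easily and stays where it is left.
Things that resemble listed ones, but are neither listed nor needed, are in the scene too. Of the things that look like the door, the largest one is meant.

How it is judged:
By the outcome, as a careful person would: the job done as asked, in the order asked, and still so for the second after the job is handed in, with the robot touching nothing.
It also fails if it takes over 64 s, if anything falls off the work surface, if the arm or the gripper's body presses on something with over 40 N, if the wrist force passes 120 N, or if a joint passes its speed limit or range.

## Robot

A 6-joint arm with a two-finger parallel gripper is mounted at the origin on the work surface. World frame = base frame: x ahead of the robot, y to its left, z up, the work surface at z = 0. Lengths are in m, angles in rad, forces in N, time in s.
With the tool pointing down it reaches from about 0.35 to 0.775 m from the base axis. Payload 7.3 kg.
Tool frame: the origin (TCP) lies at the very end of the fingers, on their centre line; the grasp point (between the pads) lies 19 mm behind it; z points along the fingers, y is the line along which they close (so a half turn about z gives the same grasp; the last joint's range is limited). The gripper opens to 92 mm and grips with 3 to 60 N. Pads are 19 mm wide; open, the fingers measure 130 mm over their backs; the gripper's body (75 mm by 190 mm) begins 47 mm behind the grasp point.
Start: joints at [0.968, 0.342, 1.524, -0, 1.275, -0.146], TCP at [0.232, 0.471, 0.227] pointing down, gripper open.
Joint ranges: [-2.53, 2.53], [-0.77, 2.02], [0.04, 2.7], [-1, 4.14], [0.28, 2.66], [-3.11, 3.11]. Speed limits (rad/s): [2.57, 2.57, 3.14, 3.14, 3.14, 3.14].

## Interface

Orientations are given as [roll, pitch, yaw] about the fixed x, y, z axes, in that order (R = Rz(yaw) Ry(pitch) Rx(roll)).
In Python, from cell import robot gives the robot as it stands.
- The arm moves only by the tool apply_moves, never from a script. Its argument "motion" is text: rows parted by semicolons, each of 7 numbers parted by spaces: the opening in per cent of the stroke, from 0 (shut) to 100 (fully open), then the shift along the tool's x, y, z in cm, then the turn, a rotation vector about the tool's x, y, z in rad. A call has 1 to 20 rows; each row shifts and turns the commanded pose from where the row before left it, along the tool's axes as they then stand; what a row does not reach is not made up. A row lasts 1/8 s, in which the tool goes at most 62.5 mm and 10.7 degrees, less where a joint would pass 70% of its speed; a pose out of reach is approached as far as the arm can. A call with a gripper value outside its range is refused whole. The fingers move at their own pace and stop on an object; "force" is the grip in N (left out, the last holds). Time passes only in rows, so rows that do not move let the fingers close. It gives the time, the measured TCP pose, the force, the opening and the grip force at its end, in the units of the state.
- robot.observe(): the state, without advancing time (a new reading comes with each control period).
- robot.read_camera(name): name is "side" or "top" or "wrist"; returns a dict with "img" (384x512x3 uint8, red, green, blue), "fovy" (degrees; the focal length in pixels is half the picture's height over the tangent of half this angle, whatever the lens; pixels are square), "cx", "cy" (the principal point, pixels), "R" (3x3) and "t" (3): a world point X has camera coordinates R X + t; the wrist camera has in their place "hand_eye" (4x4, takes a point from camera to tool coordinates, whose origin is the TCP and whose axes are the flange's). Camera axes: x right, y down, z forward; pixel columns grow to the right and rows downward; lengths in m; the calibration is good to about 2 mm. The wrist camera is an equidistant fisheye: a pixel r from the principal point sees the ray r / f radians off the axis. A picture is of the moment at which its call begins: read the wrist's pose just before it. There is no depth.
- robot.hand_in(): hands the job in; it is judged then, once.
Trained networks look in a picture, given as the dict that the camera call returned (one of the last four; its "shot" number tells which), for a name from the list of things; names that differ only in an ending like _2 or _b are one class to them, and where a whole thing is asked for, a point or a joint stands for the part that bears it (a point fixed in the world has none). Each returns a list of dicts, best first, with "score" (0 to 1); they miss things now and then, are a little off and sometimes report something else, mostly with a low value. They report only what shows in the picture. A call takes as long as a camera call. They do not tell look-alikes from the thing itself.
- robot.search_frame(target, picture): "centre" ([x, y, z] in m, in world coordinates, good to about 4 mm: the middle of the surface that is visible of it).
- robot.trace(target, picture): "pixels" (384x512 bool, what is visible of it).
The state is a dict: "time": time; "qpos": joint angles; "qvel": joint speeds; "joint_efforts": joint torques, N m; "tool_pos": TCP position; "tool_rot": TCP orientation; "contact_force": force on the tool from outside, world axes, zero at the start; "torque": the same for the moment, N m; "opening": finger opening in m; "grip_force": force on a finger pad.
Only numpy, scipy, OpenCV 4.12 (cv2) and the standard library are available. Lean on these libraries where they do the work, as an engineer would, in place of code of your own. Each camera call takes 0.05 s, during which the arm holds its last target. There are 200 camera calls.

## Working session

There is one attempt and no reset: what is moved stays moved. The work goes in short steps, Python scripts to look and compute and a tool call to move; the robot and the scene stay as the last step left them, time stands still between calls to the robot, and variables do not carry over. Pictures are saved under pics/ and viewed, at most 12 in all, crops included, and the job is handed in when it is done.

Besides the shell and the picture viewer there is one more tool, called as name(argument=value, ...) on one line, values as JSON. apply_moves: Moves the arm, as the interface text tells. Its arguments: {"type":"object","properties":{"motion":{"type":"string"},"force":{"type":"number"}},"required":["motion"]}

```bash
ls; mkdir -p pics; cat > h.py <<'E'
import numpy as np,cv2
from cell import robot
from scipy.spatial.transform import Rotation as Ro
def save(p,n): cv2.imwrite('pics/'+n,p['img'][:,:,::-1])
def proj(p,X):
    f=p['img'].shape[0]/2/np.tan(np.radians(p['fovy'])/2)
    c=np.array(p['R'])@np.array(X)+np.array(p['t'])
    return np.array([p['cx']+f*c[0]/c[2],p['cy']+f*c[1]/c[2]])
def ray(p,u,v):
    f=p['img'].shape[0]/2/np.tan(np.radians(p['fovy'])/2)
    R=np.array(p['R']);t=np.array(p['t'])
    return -R.T@t, R.T@np.array([(u-p['cx'])/f,(v-p['cy'])/f,1])
def onz(p,u,v,z):
    o,d=ray(p,u,v); return o+d*(z-o[2])/d[2]
E
python3 - <<'E'
from h import *
o=robot.observe(); print(o['time'],o['tool_pos'],o['tool_rot'],o['opening'],o['grip_force'])
a=robot.read_camera('side');b=robot.read_camera('top')
im=np.vstack([a['img'],b['img']]); 
cv2.imwrite('pics/a.png',cv2.resize(np.hstack([a['img'],b['img']])[:,:,::-1],(800,300)))
save(a,'side0.png');save(b,'top0.png')
import pickle;pickle.dump((a,b),open('p0.pkl','wb'))
for p,n in((a,'s'),(b,'t')):
  print(n,p['fovy'],p['cx'],p['cy'],np.round(p['R'],3).tolist(),np.round(p['t'],3).tolist())
  for t in ['door','door_center','door_hinge','rack_floor','cab_hinge','cabinet','pin_top','frame_front','jar_red_c','jar_purple_c','slide_box_c','jar_cap_center']:
    for d in robot.search_frame(t,p)[:3]:
      print(n,t,round(d['score'],2),np.round(d['centre'],3),proj(p,d['centre']).astype(int))
E
```

```text
pics
0.0 [0.2312998  0.47084502 0.22603235] [-3.14004496e+00 -2.28635030e-04  2.68483652e+00] 0.09187139008890502 0.0
s 42.73154542507507 257.9242689298187 195.59128587169843 [[0.988, -0.156, 0.016], [-0.113, -0.777, -0.62], [0.109, 0.61, -0.785]] [-0.566, 0.084, 1.442]
s door 0.9 [ 0.51  -0.452  0.078] [262 334]
s door 0.81 [ 0.507 -0.262  0.118] [249 257]
s door 0.71 [ 0.345 -0.32   0.071] [188 295]
s door_center 0.94 [ 0.507 -0.266  0.119] [249 258]
s door_center 0.94 [ 0.347 -0.316  0.064] [189 295]
s door_center 0.84 [ 0.51  -0.45   0.079] [261 333]
s door_hinge 0.87 [ 0.348 -0.316  0.062] [189 295]
s door_hinge 0.62 [ 0.508 -0.264  0.122] [249 257]
s rack_floor 0.88 [ 0.49  -0.285  0.01 ] [244 286]
s cabinet 0.65 [0.488 0.142 0.182] [222 129]
s pin_top 0.66 [0.488 0.146 0.179] [222 129]
s frame_front 0.89 [0.489 0.144 0.178] [223 129]
s frame_front 0.29 [0.524 0.215 0.236] [231  97]
s jar_red_c 0.55 [ 0.73  -0.2    0.054] [325 240]
s jar_red_c 0.45 [ 0.71  -0.355  0.014] [330 298]
s jar_purple_c 0.82 [0.527 0.213 0.236] [232  98]
s jar_purple_c 0.68 [ 0.366 -0.08   0.032] [191 
[... 609 characters left out ...]
213]
t door_center 0.66 [ 0.352 -0.312  0.081] [338 273]
t door_hinge 0.78 [ 0.516 -0.44   0.072] [379 212]
t door_hinge 0.64 [ 0.355 -0.312  0.081] [338 272]
t rack_floor 0.58 [ 0.511 -0.254  0.012] [310 218]
t cab_hinge 0.78 [0.486 0.174 0.203] [148 226]
t cab_hinge 0.36 [ 0.732 -0.188  0.056] [286 142]
t cabinet 0.94 [0.488 0.17  0.202] [150 225]
t cabinet 0.62 [ 0.711 -0.349  0.012] [338 152]
t pin_top 0.94 [0.488 0.171 0.199] [150 225]
t frame_front 0.84 [0.494 0.166 0.199] [152 222]
t jar_red_c 0.77 [ 0.734 -0.186  0.058] [286 142]
t jar_purple_c 0.74 [0.531 0.22  0.261] [122 205]
t slide_box_c 0.68 [ 0.366 -0.072  0.031] [250 269]
t jar_cap_center 0.72 [ 0.71  -0.349  0.012] [338 152]
```

View pics/side0.png

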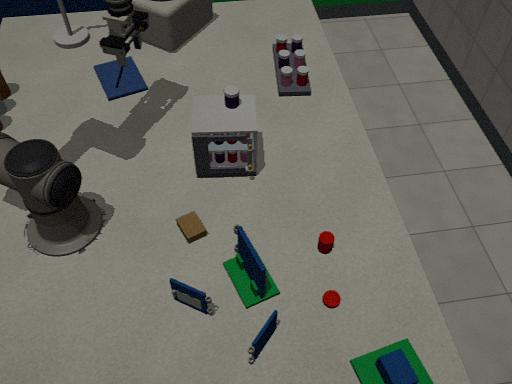

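View pics/top0.png

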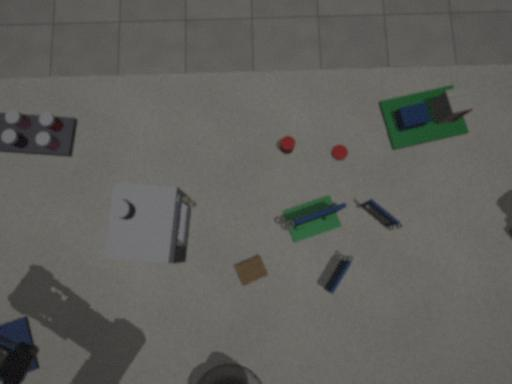

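Side picture: the large blue door stands in the green rack at (250,262). Look-alikes are the small blue doors at (190,295) and (263,335), the blue block on a green mat at (395,365), and the blue tile at (120,78). I choose the largest, in the rack at side (250,262) / top (315,214). Its knuckles are at the left end in the top view. The cabinet front faces world -y, with its hinge at top (190,200).

```bash
python3 - <<'E'
from h import *
import pickle;a,b=pickle.load(open('p0.pkl','rb'))
c=lambda p,x,y,w,h,s:cv2.resize(p['img'][y:y+h,x:x+w,::-1],None,fx=s,fy=s,interpolation=cv2.INTER_CUBIC)
A=np.hstack([c(a,215,215,80,100,3.75*1),c(a,185,85,80,100,3.75)])
B=np.hstack([c(b,265,190,90,56,3.33),c(b,160,180,90,56,3.33)])
B=B[:, :600] if B.shape[1]>600 else B
A=A[:, :B.shape[1]]
cv2.imwrite('pics/c.png',np.vstack([A,cv2.resize(B,(A.shape[1],int(B.shape[0]*A.shape[1]/B.shape[1])))]))
E
```

```text
(no output)
```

View pics/c.png

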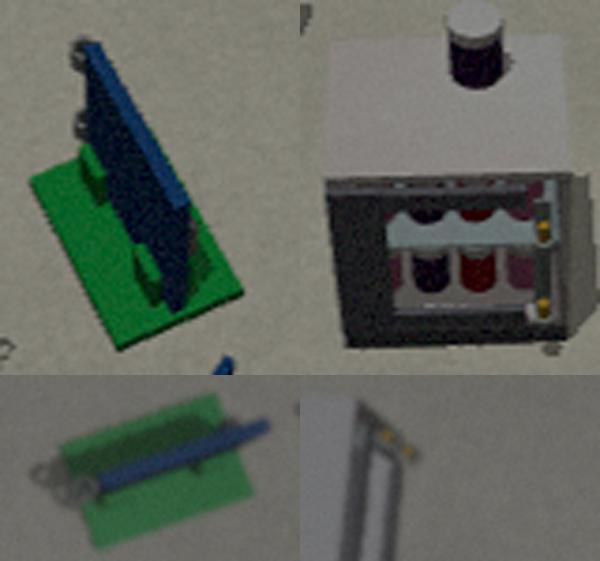

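The crop confirms the choice: full-size panel in the rack, with steel knuckles at its far (+y) end. The brass pins show at side (250,146) and (250,167).

```bash
python3 - <<'E'
from h import *
import pickle;a,b=pickle.load(open('p0.pkl','rb'))
S=lambda x,y,ox:(ox[0]+x/3.75,ox[1]+y/3.75)
T=lambda x,y,ox:(ox[0]+x/3.33,ox[1]+(y-375)/3.33)
d=(215,215)
for n,q in dict(kn1=(85,42),kn2=(101,44),far1=(176,207),far2=(189,202)).items(): print('side',n,onz(a,*S(*q,d),.162).round(3))
for n,q in dict(kn=(98,481),far=(268,425)).items(): print('top',n,onz(b,*T(*q,(265,190)),.162).round(3))
k=(185,85)
for n,q,z in (('up',(243,230),.161),('lo',(243,308),.071),('fl',(27,180),.2),('fr',(270,173),.2),('bl',(30,40),.2),('br',(258,37),.2)): print('side',n,onz(a,*S(*q,k),z).round(3))
for n,q,z in (('up',(85,438),.161),('lo',(107,451),.071),('corner',(57,400),.2)): print('top',n,onz(b,*T(*q,(160,180)),z).round(3))
for t in('cabinet','door_center'):
  r=robot.trace(t,a)[0] if 0 else None
E
```

```text
side kn1 [ 0.488 -0.192  0.162]
side kn2 [ 0.498 -0.195  0.162]
side far1 [ 0.528 -0.327  0.162]
side far2 [ 0.537 -0.325  0.162]
top kn [ 0.489 -0.191  0.162]
top far [ 0.529 -0.325  0.162]
side up [0.56  0.083 0.161]
side lo [0.56  0.082 0.071]
side fl [0.399 0.121 0.2  ]
side fr [0.583 0.103 0.2  ]
side bl [0.413 0.283 0.2  ]
side br [0.598 0.261 0.2  ]
top up [0.557 0.091 0.161]
top lo [0.559 0.089 0.071]
top corner [0.581 0.105 0.2  ]
```

apply_moves(motion="100 0 0 -2 0 0 0.166;100 0 0 -2 0 0 0.166;100 0 0 -2 0 0 0.166;100 0 0 -2 0 0 0.166;100 0 0 -2 0 0 0.166;100 -5.65 1.46 0 0 0 0;100 -5.65 1.46 0 0 0 0;100 -5.65 1.46 0 0 0 0;100 -5.65 1.46 0 0 0 0;100 -5.65 1.46 0 0 0 0;100 -5.65 1.46 0 0 0 0;100 -5.65 1.46 0 0 0 0;100 -5.65 1.46 0 0 0 0;100 -5.65 1.46 0 0 0 0;100 0 0 0 0 0 0;100 0 0 0 0 0 0", force=40)

```text
time: 3.3
tool_pos: [0.4998, 0.0202, 0.3265]
tool_rot: [-3.141, -0.001, 1.854]
contact_force: [0.3, 1.5, 0.3]
opening: 0.0916
grip_force: 0.0
```

```bash
cat >> h.py <<'E'
def wpose(o):
    M=np.eye(4);M[:3,:3]=Ro.from_euler('xyz',o['tool_rot']).as_matrix();M[:3,3]=o['tool_pos'];return M
def wray(p,M,u,v):
    f=p['img'].shape[0]/2/np.tan(np.radians(p['fovy'])/2)
    d=np.array([u-p['cx'],v-p['cy']]);r=np.linalg.norm(d);th=r/f
    c=np.r_[d/max(r,1e-9)*np.sin(th),np.cos(th)]
    W=M@np.array(p['hand_eye']);return W[:3,3],W[:3,:3]@c
def wonz(p,M,u,v,z):
    o,d=wray(p,M,u,v);return o+d*(z-o[2])/d[2]
def wproj(p,M,X):
    f=p['img'].shape[0]/2/np.tan(np.radians(p['fovy'])/2)
    W=M@np.array(p['hand_eye']);c=W[:3,:3].T@(np.array(X)-W[:3,3])
    th=np.arctan2(np.hypot(c[0],c[1]),c[2]);e=c[:2]/np.hypot(c[0],c[1])
    return np.array([p['cx'],p['cy']])+f*th*e
def wshot(n):
    import pickle
    o=robot.observe();p=robot.read_camera('wrist');M=wpose(o);save(p,n+'.png');pickle.dump((p,M),open(n+'.pkl','wb'));return p,M
E
python3 - <<'E'
from h import *
p,M=wshot('w1');print(M.round(4),np.array(p['hand_eye']).round(3),p['fovy'],robot.observe()['contact_force'])
for X in [(.56,.085,.161),(.559,.085,.071),(.492,-.193,.162),(.531,-.3255,.162)]: print(wproj(p,M,X))
E
```

```text
[[-2.797e-01  9.601e-01 -7.000e-04  4.998e-01]
 [ 9.601e-01  2.797e-01  6.000e-04  2.020e-02]
 [ 8.000e-04 -5.000e-04 -1.000e+00  3.265e-01]
 [ 0.000e+00  0.000e+00  0.000e+00  1.000e+00]] [[-0.    -0.956 -0.293  0.078]
 [ 1.    -0.    -0.001 -0.001]
 [ 0.    -0.293  0.956 -0.157]
 [ 0.     0.     0.     1.   ]] 65.70646984690485 [ 0.68540998 -0.09169267 -1.11930574]
[325.58477449 132.49263774]
[310.40147316 125.53434565]
[209.00109482 313.73846137]
[216.82413268 372.83300154]
```

View pics/w1.png

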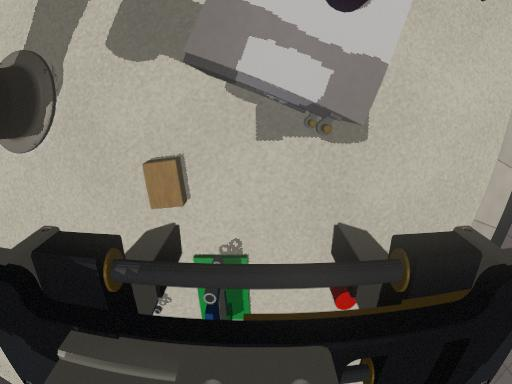

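The wrist view shows both brass pins in front of the cabinet at about (326,128) and (312,123), with the rack and door below the gripper bar at (220,285).

```bash
python3 - <<'E'
from h import *
import pickle
p,M=pickle.load(open('w1.pkl','rb'));a,b=pickle.load(open('p0.pkl','rb'))
def blobs(img,x0,y0,x1,y1):
  I=img[y0:y1,x0:x1].astype(int); m=((I[...,0]-I[...,2])>45).astype(np.uint8)
  n,l,s,c=cv2.connectedComponentsWithStats(m)
  return [(s[i,4],c[i]+[x0,y0]) for i in range(1,n) if s[i,4]>2]
for A,c in blobs(p['img'],295,110,345,145): print('w',A,c.round(1),wonz(p,M,*c,.161).round(4),wonz(p,M,*c,.071).round(4))
for A,c in blobs(a['img'],240,138,260,175): print('s',A,c.round(1),onz(a,*c,.155).round(4),onz(a,*c,.065).round(4))
for A,c in blobs(b['img'],180,190,200,210): print('t',A,c.round(1),onz(b,*c,.155).round(4),onz(b,*c,.065).round(4))
# cabinet front top edge corners
c=p['img'][85:165,180:400,::-1]; cv2.imwrite('pics/w1c.png',cv2.resize(c,None,fx=3.6,fy=3.6,interpolation=cv2.INTER_CUBIC))
E
```

```text
w 27 [312.3 122.8] [0.5424 0.0906 0.161 ] [0.5604 0.0895 0.071 ]
w 42 [327.1 128.8] [0.5604 0.0895 0.161 ] [0.5834 0.0881 0.071 ]
s 10 [249.5 145.5] [0.5601 0.0923 0.155 ] [0.573  0.1786 0.065 ]
s 10 [249.4 166.3] [0.5479 0.0117 0.155 ] [0.5598 0.0911 0.065 ]
```

View pics/w1c.png

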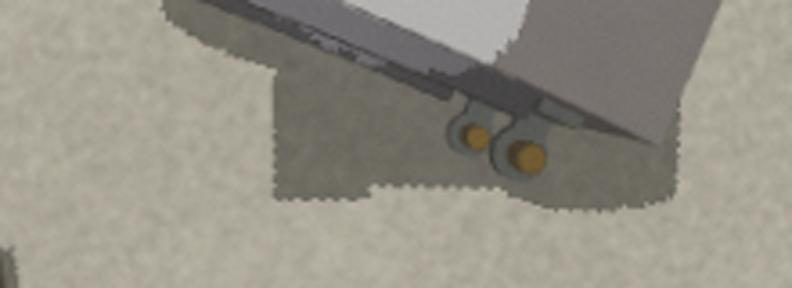

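```bash
python3 - <<'E'
from h import *
import pickle
p,M=pickle.load(open('w1.pkl','rb'))
P=[wonz(p,M,*c,.2) for c in((362.3,125),(186,54.5),(412,0))];print(np.round(P,4))
d=P[1]-P[0];print(np.degrees(np.arctan2(d[1],d[0]))-90, np.linalg.norm(d))
E
```

```text
[[0.5838 0.1053 0.2   ]
 [0.3999 0.122  0.2   ]
 [0.5999 0.2558 0.2   ]]
84.80275054526263 0.1846457885809469
```

apply_moves(motion="100 -5.4 -1.4 0 0 0 0;100 -5.4 -1.4 0 0 0 0;100 -5.4 -1.4 0 0 0 0;100 0 0 0 0 0 0;100 0 0 0 0 0 0")

```text
time: 3.98
tool_pos: [0.5052, -0.1459, 0.3269]
tool_rot: [3.141, -0.001, 1.856]
contact_force: [-0.6, 0.2, 0.6]
opening: 0.092
grip_force: 0.0
```

```bash
python3 - <<'E'
from h import *
p,M=wshot('w2');print(M.round(4)[:3,3])
for X in [(.492,-.193,.162),(.531,-.3255,.162)]: print(wproj(p,M,X))
cv2.imwrite('pics/w2.png',cv2.resize(p['img'][:,:,::-1],None,fx=1.5,fy=1.5,interpolation=cv2.INTER_CUBIC)[:576])
E
```

```text
[ 0.5052 -0.1459  0.3269]
[234.38172416 207.10569974]
[237.72339841 301.97759501]
```

View pics/w2.png

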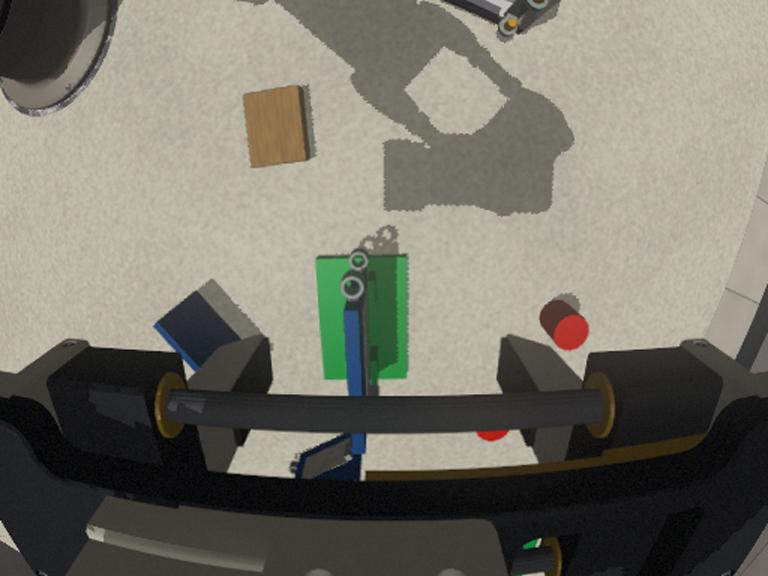

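The wrist view shows the door's top edge running from (353,309) to (359,452) in the enlarged picture. The knuckle rings are at (352,288) for the upper and (358,260) for the lower.

```bash
python3 - <<'E'
from h import *
import pickle
p,M=pickle.load(open('w2.pkl','rb'))
w=lambda x,y,z:wonz(p,M,x/1.5,y/1.5,z).round(4)
print('ring',w(352,288,.142),w(358,260,.052))
print('near',w(344.5,309,.162),w(361.5,309,.162),'far',w(352,453,.162),w(366,453,.162))
I=p['img'].astype(int);
for y in range(210,260,8):
  r=I[y,215:260]; m=np.where((r[:,2]>r[:,0]+60))[0]+215; print(y,m.min(),m.max(),wonz(p,M,m.min()-.5,y,.162)[:2].round(4),wonz(p,M,m.max()+.5,y,.162)[:2].round(4))
E
```

```text
ring [ 0.4879 -0.1816  0.142 ] [ 0.4873 -0.1806  0.052 ]
near [ 0.4864 -0.1932  0.162 ] [ 0.499  -0.1895  0.162 ] far [ 0.527  -0.3268  0.162 ] [ 0.5392 -0.323   0.162 ]
210 230 238 [ 0.4875 -0.1981] [ 0.4975 -0.1951]
218 230 238 [ 0.49   -0.2078] [ 0.5001 -0.2048]
226 230 238 [ 0.4926 -0.2178] [ 0.5028 -0.2147]
234 231 239 [ 0.4963 -0.2277] [ 0.5067 -0.2246]
242 231 239 [ 0.499  -0.2382] [ 0.5095 -0.235 ]
250 232 240 [ 0.503  -0.2486] [ 0.5136 -0.2453]
258 233 240 [ 0.507  -0.2593] [ 0.5165 -0.2564]
```

apply_moves(motion="100 -3.7 -0.8 0 0 0 -0.008;100 -3.7 -0.8 0 0 0 0;100 -3.6 -0.9 0 0 0 0;100 0 0 5 0 0 0;100 0 0 5 0 0 0;100 0 0 5 0 0 0;100 0 0 3 0 0 0;100 0 0 1.8 0 0 0;100 0 0 0 0 0 0;0 0 0 0 0 0 0;0 0 0 0 0 0 0;0 0 0 0 0 0 0;0 0 0 0 0 0 0;0 0 0 0 0 0 0;0 0 0 0 0 0 0;0 0 0 0 0 0 0", force=40)

```text
time: 6.02
tool_pos: [0.5126, -0.26, 0.1286]
tool_rot: [-3.142, -0.0, 1.863]
contact_force: [-0.1, 0.1, 0.1]
opening: 0.026
grip_force: 0.0
```

apply_moves(motion="0 0 0 0 0 0 0;0 0 0 0 0 0 0;0 0 0 0 0 0 0;0 0 0 0 0 0 0", force=40)

```text
time: 6.52
tool_pos: [0.5127, -0.26, 0.1287]
tool_rot: [3.142, -0.0, 1.863]
contact_force: [0.2, -0.6, -0.7]
opening: 0.0119
grip_force: 40.0
```

apply_moves(motion="0 0 0 -0.5 0 0 0;0 0 0 -1 0 0 0;0 0 0 -2 0 0 0;0 0 0 -2 0 0 0;0 0 0 -1 0 0 0;0 0 0 0 0 0 0.1;0 0 0 0 0 0 0.1;0 0 0 0 0 0 0.1;0 0 0 0 0 0 0.087;0 1.7 0.15 0 0 0 0;0 3 0.2 0 0 0 0;0 3 0.2 0 0 0 0;0 3 0.2 0 0 0 0;0 3 0.2 0 0 0 0;0 3 0.2 0 0 0 0;0 3 0.2 0 0 0 0;0 2.2 0.15 0 0 0 0;0 1 0 0 0 0 0;0 0 0 0 0 0 0;0 0 0 0 0 0 0")

```text
time: 9.02
tool_pos: [0.5492, -0.034, 0.1937]
tool_rot: [-3.142, 0.0, 1.476]
contact_force: [-0.2, 0.4, -3.7]
opening: 0.0118
grip_force: 40.0
```

```bash
python3 - <<'E'
from h import *
p,M=wshot('w3');print(M.round(4),robot.observe()['contact_force'],robot.observe()['torque'],robot.observe()['opening'])
cv2.imwrite('pics/w3.png',cv2.resize(p['img'][0:300,150:450,::-1],None,fx=2,fy=2,interpolation=cv2.INTER_CUBIC))
H=M[:3,3]+M[:3,0]*.0833
for z in(.142,.052): print(wproj(p,M,[H[0],H[1],M[2,3]-.1287+z]))
for z in(.161,.071): print(wproj(p,M,[.5604,.0895,z]))
E
```

```text
[[ 9.500e-02  9.955e-01 -1.000e-04  5.492e-01]
 [ 9.955e-01 -9.500e-02 -3.000e-04 -3.400e-02]
 [-3.000e-04 -1.000e-04 -1.000e+00  1.937e-01]
 [ 0.000e+00  0.000e+00  0.000e+00  1.000e+00]] [ 0.8565229   0.40616081 -3.36712272] [-0.11105844 -0.00557871 -0.01981843] 0.01206482566513549
[256.24424177  89.98470351]
[256.20305962  94.41740043]
[255.26785326  30.47233619]
[255.54577962  52.80752257]
```

View pics/w3.png

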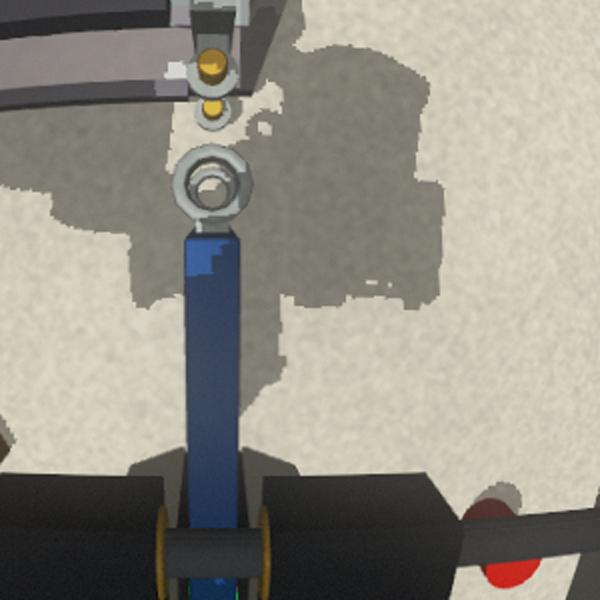

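```bash
python3 - <<'E'
from h import *
import pickle
p,M=pickle.load(open('w3.pkl','rb'))
I=p['img'].astype(int)[:75,240:275]; m=((I[...,0]-I[...,2])>60).astype(np.uint8)
n,l,s,c=cv2.connectedComponentsWithStats(m);print(s[1:],c[1:]+[240,0])
R=M[:3,:3];f=lambda u,v,z:(R.T@(wonz(p,M,u,v,z)-M[:3,3])).round(4)
print('kn',f(256,92.2,.207),f(256,95,.117))
for i in range(1,n):
  if s[i,4]>8:
    u,v=c[i]+[240,0]
    for z in(.161,.158,.071,.068): print(i,z,f(u,v,z))
    # top ellipse: leftmost/rightmost rows, top row
E
```

```text
[[  9  25  14  13 147]
 [ 11  50  10   8  66]] [[255.6122449   30.83673469]
 [255.78787879  53.37878788]]
kn [ 0.0822 -0.0001 -0.0133] [ 0.0829 -0.0002  0.0767]
1 0.161 [ 0.1238 -0.0004  0.0327]
1 0.158 [ 0.1245 -0.0004  0.0357]
1 0.071 [ 0.1456 -0.0005  0.1226]
1 0.068 [ 0.1463 -0.0005  0.1256]
2 0.161 [ 0.1088 -0.0003  0.0327]
2 0.158 [ 0.1092 -0.0003  0.0357]
2 0.071 [ 0.1235 -0.0003  0.1227]
2 0.068 [ 0.124  -0.0003  0.1257]
```

apply_moves(motion="0 0 0 0.7 0 0 0;0 0 0 0.7 0 0 0;0 1 0 0 0 0 0;0 1 0 0 0 0 0;0 1 -0.03 0 0 0 0;0 0.8 0 0 0 0 0;0 0.35 0 0 0 0 0;0 0 0 0 0 0 0;0 0 0 0 0 0 0;0 0 0 0 0 0 0;0 0 0 0 0 0 0")

```text
time: 10.45
tool_pos: [0.553, 0.0077, 0.1797]
tool_rot: [3.142, -0.0, 1.475]
contact_force: [-0.3, -0.2, -4.3]
opening: 0.0119
grip_force: 40.0
```

```bash
python3 - <<'E'
from h import *
p,M=wshot('w4');o=robot.observe();print(M[:3,3].round(4),o['contact_force'],o['torque'])
print((M[:3,:3].T@(np.array([.5604,.0895,0])-M[:3,3])).round(4))
cv2.imwrite('pics/w4.png',cv2.resize(p['img'][40:160,180:330,::-1],None,fx=4,fy=4,interpolation=cv2.INTER_CUBIC))
E
```

```text
[0.553  0.0077 0.1797] [-0.29433163  0.24271178 -3.08169235] [-0.05121946  0.04608176  0.06867275]
[ 0.0821 -0.0004  0.1797]
```

View pics/w4.png

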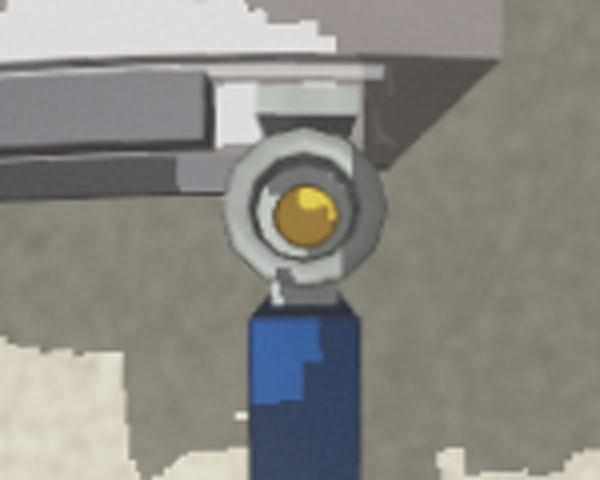

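The pin sits centred in the bore: pin (306,216), ring centre (304,207) in the crop. The remainder is parallax, so I lower gently.

apply_moves(motion="0 0 0 0.5 0 0 0;0 0 0 0.4 0 0 0;0 0 0 0.2 0 0 0;0 0 0 0.15 0 0 0;0 0 0 0.15 0 0 0;0 0 0 0 0 0 0;0 0 0 0 0 0 0")

```text
time: 11.38
tool_pos: [0.553, 0.0079, 0.1658]
tool_rot: [3.141, -0.0, 1.476]
contact_force: [0.1, -0.7, -3.7]
opening: 0.0117
grip_force: 40.0
```

apply_moves(motion="0 0 0 0.15 0 0 0;0 0 0 0.15 0 0 0;0 0 0 0.15 0 0 0;0 0 0 0.15 0 0 0;0 0 0 0.15 0 0 0;0 0 0 0.15 0 0 0;0 0 0 0 0 0 0;0 0 0 0 0 0 0")

```text
time: 12.38
tool_pos: [0.553, 0.0079, 0.1568]
tool_rot: [3.141, -0.0, 1.476]
contact_force: [-0.8, 0.2, -3.7]
opening: 0.0116
grip_force: 40.0
```

apply_moves(motion="0 0 0 0.1 0 0 0;0 0 0 0.1 0 0 0;0 0 0 0.1 0 0 0;0 0 0 0.06 0 0 0;0 0 0 0.06 0 0 0;0 0 0 0 0 0 0;0 0 0 0 0 0 0")

```text
time: 13.25
tool_pos: [0.553, 0.0079, 0.1525]
tool_rot: [3.142, -0.0, 1.476]
contact_force: [0.0, 0.1, -3.7]
opening: 0.0119
grip_force: 40.0
```

apply_moves(motion="0 0 0 0.04 0 0 0;0 0 0 0.04 0 0 0;0 0 0 0 0 0 0;0 0 0 0 0 0 0")

```text
time: 13.75
tool_pos: [0.553, 0.0079, 0.1517]
tool_rot: [3.142, -0.0, 1.476]
contact_force: [0.3, -0.1, -3.7]
opening: 0.0113
grip_force: 40.0
```

apply_moves(motion="0 0 0 0.04 0 0 0;0 0 0 0.04 0 0 0;0 0 0 0 0 0 0;0 0 0 0 0 0 0")

```text
time: 14.25
tool_pos: [0.5532, 0.0079, 0.1514]
tool_rot: [3.141, -0.0, 1.476]
contact_force: [-1.3, -0.8, 2.4]
opening: 0.0116
grip_force: 40.0
```

apply_moves(motion="0 0 0 -0.03 0 0 0;0 0 0 0 0 0 0;30 0 0 0 0 0 0;30 0 0 0 0 0 0;30 0 0 0 0 0 0;30 0 0 0 0 0 0;30 0 0 0 0 0 0;30 0 0 0 0 0 0")

```text
time: 15.25
tool_pos: [0.553, 0.008, 0.1512]
tool_rot: [3.142, -0.0, 1.476]
contact_force: [-0.4, -0.8, 0.3]
opening: 0.0278
grip_force: 0.0
```

```bash
python3 - <<'E'
from h import *
p,M=wshot('w5');o=robot.observe();print(M[:3,3].round(4),o['contact_force'],o['opening'])
s=robot.read_camera('side')
A=cv2.resize(p['img'][40:240,160:360,::-1],(400,400),interpolation=cv2.INTER_CUBIC)
B=cv2.resize(s['img'][90:210,180:300,::-1],(400,400),interpolation=cv2.INTER_CUBIC)
cv2.imwrite('pics/w5.png',np.hstack([A,B]))
E
```

```text
[0.553  0.008  0.1512] [ 0.86304994 -0.20795501 -0.68425021] 0.027450061123692433
```

View pics/w5.png

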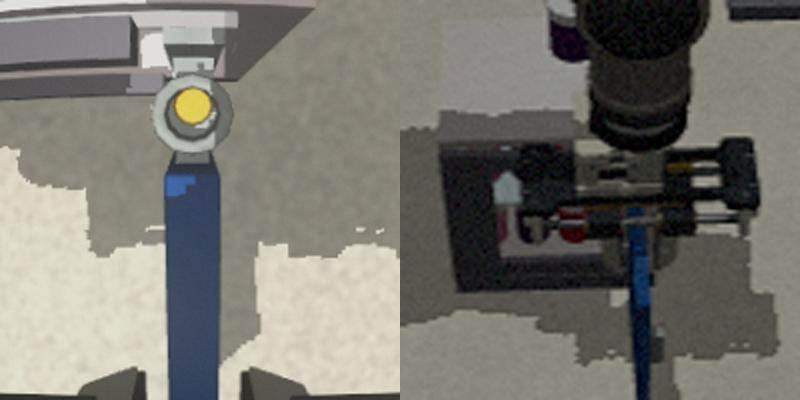

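Both knuckles are home, the door is released and it stands open by 90°. Next I raise, close the fingers, and go round to its outer (+x) side.

apply_moves(motion="30 0 0 -1 0 0 0;30 0 0 -2 0 0 0;30 0 0 -3 0 0 0;30 0 0 -1 0 0 0;0 -0.8 2 0 0 0 0;0 -1 2 0 0 0 0;0 -1 1 0 0 0 0;0 0 0 0 0 0 0;0 0 0 0 0 0 0;0 0 0 2 0 0 0;0 0 0 3 0 0 0;0 0 0 2 0 0 0;0 0 0 0 0 0 0;0 0 0 0 0 0 0")

```text
time: 17.1
tool_pos: [0.6004, -0.0245, 0.1523]
tool_rot: [3.14, -0.0, 1.476]
contact_force: [-0.5, 0.2, -0.0]
opening: 0.0005
grip_force: 0.0
```

```bash
python3 - <<'E'
from h import *
o=robot.observe();M=wpose(o);d=(M[:3,:3].T@(M[:3,3]-np.array([.5604,.0895,0])))*100;print(d.round(2),o['opening'],o['contact_force'])
r=11
pr=d[:2]
for ph in [95,90,84,78,72,66,60,54,48,42,36,30,25,20,16,12,9,6,4,2,0]:
  q=np.radians(ph);P=r*np.array([-np.sin(q),-np.cos(q)])+np.array([-np.cos(q),np.sin(q)])*(.6+.95*abs(np.cos(q))+1.9*np.sin(q))
  print(ph,P.round(2),(P-pr).round(2));pr=P
E
```

```text
[-10.97   5.08 -15.23] 0.0005280077384605848 [-0.47902884  0.22917635 -0.04679498]
95 [-10.73   3.52] [ 0.24 -1.56]
90 [-11.    2.5] [-0.27 -1.02]
84 [-11.21   1.42] [-0.21 -1.08]
78 [-11.31   0.31] [-0.1  -1.11]
72 [-11.3   -0.83] [ 0.02 -1.14]
66 [-11.16  -1.99] [ 0.14 -1.16]
60 [-10.89  -3.14] [ 0.27 -1.16]
54 [-10.48  -4.28] [ 0.4  -1.14]
48 [-9.95 -5.39] [ 0.54 -1.11]
42 [-9.28 -6.45] [ 0.67 -1.06]
36 [-8.48 -7.44] [ 0.8  -0.99]
30 [-7.55 -8.34] [ 0.92 -0.9 ]
25 [-6.7  -9.01] [ 0.85 -0.67]
20 [-5.78 -9.6 ] [ 0.93 -0.59]
16 [ -4.99 -10.01] [ 0.79 -0.41]
12 [ -4.17 -10.36] [ 0.82 -0.35]
9 [ -3.53 -10.58] [ 0.64 -0.22]
6 [ -2.88 -10.76] [ 0.65 -0.18]
4 [ -2.44 -10.86] [ 0.44 -0.1 ]
2 [ -2.   -10.94] [ 0.44 -0.08]
0 [ -1.55 -11.  ] [ 0.45 -0.06]
```

Sweep down to about 30° at first, in slow steps.

apply_moves(motion="0 0 -1 0 0 0 0;0 0 -0.8 0 0 0 0;0 0 -0.8 0 0 0 0;0 -0.2 -1.1 0 0 0 0;0 -0.1 -1.1 0 0 0 0;0 0 -1.1 0 0 0 0;0 0.1 -1.1 0 0 0 0;0 0.3 -1.2 0 0 0 0;0 0.4 -1.1 0 0 0 0;0 0.5 -1.1 0 0 0 0;0 0.7 -1.1 0 0 0 0;0 0.8 -1 0 0 0 0;0 0 0 0 0 0 0")

```text
time: 18.73
tool_pos: [0.4774, 0.0128, 0.1513]
tool_rot: [-3.141, -0.0, 1.477]
contact_force: [0.2, -1.0, 0.6]
opening: 0.0003
grip_force: 0.0
```

```bash
cat > st.py <<'E'
from h import *
o=robot.observe();M=wpose(o);d=(M[:3,:3].T@(M[:3,3]-np.array([.5604,.0895,0])))*100;print(d.round(2),np.round(M[:3,:3].T@o['contact_force'],1))
p,M=wshot('wx')
I=p['img'].astype(int);m=(I[...,2]>I[...,0]+35)&(I[...,2]>40)
ys,xs=np.where(m);print(len(xs),xs.min(),xs.max(),ys.min(),ys.max())
cv2.imwrite('pics/wx.png',p['img'][:,:,::-1])
E
python3 st.py
```

```text
[ -8.41  -7.55 -15.13] [-1.   0.3 -0.6]
5761 150 398 100 256
```

View pics/wx.png

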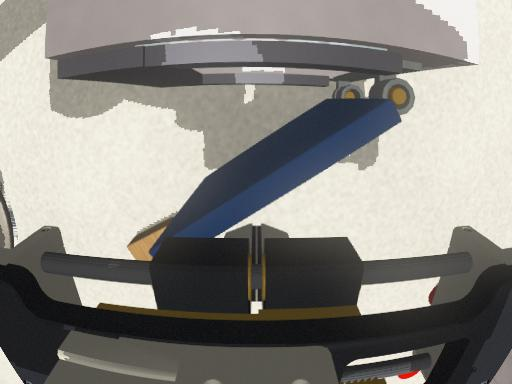

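The picture shows the door swung to about 35° open, (155,250) to (395,110), still seated on the pin at (398,95). I continue toward shut.

apply_moves(motion="0 0.9 -0.9 0 0 0 0;0 0.85 -0.7 0 0 0 0;0 0.9 -0.6 0 0 0 0;0 0.8 -0.4 0 0 0 0;0 0.8 -0.35 0 0 0 0;0 0.65 -0.2 0 0 0 0;0 0.5 -0.1 0 0 0 0;0 0 0 0 0 0 0;0 0 0 0 0 0 0")

```text
time: 19.9
tool_pos: [0.4509, 0.0688, 0.1512]
tool_rot: [3.142, -0.0, 1.476]
contact_force: [-0.1, -0.3, -0.5]
opening: 0.0004
grip_force: 0.0
```

```bash
python3 st.py
```

```text
[ -3.1  -10.71 -15.12] [-0.3 -0.1  0.5]
4855 164 435 198 242
```

Expected contact with the frame is at about u = -1.3 to -1.5 cm. I approach in fine steps, watching the force.

apply_moves(motion="0 0.4 0 0 0 0 0;0 0.3 0 0 0 0 0;0 0.3 0 0 0 0 0;0 0.2 0 0 0 0 0;0 0.15 0 0 0 0 0;0 0 0 0 0 0 0;0 0 0 0 0 0 0")

```text
time: 20.82
tool_pos: [0.4521, 0.0823, 0.1512]
tool_rot: [3.142, -0.0, 1.476]
contact_force: [0.0, 0.0, -0.4]
opening: 0.0
grip_force: 0.1
```

apply_moves(motion="0 0.1 0 0 0 0 0;0 0.1 0 0 0 0 0;0 0 0 0 0 0 0")

```text
time: 21.2
tool_pos: [0.4523, 0.0844, 0.1512]
tool_rot: [3.142, -0.0, 1.476]
contact_force: [0.4, -0.0, 0.2]
opening: 0.0003
grip_force: 0.1
```

```bash
python3 st.py
```

```text
[ -1.53 -10.72 -15.12] [ 0.   0.4 -0.2]
4144 162 431 222 245
```

View pics/wx.png

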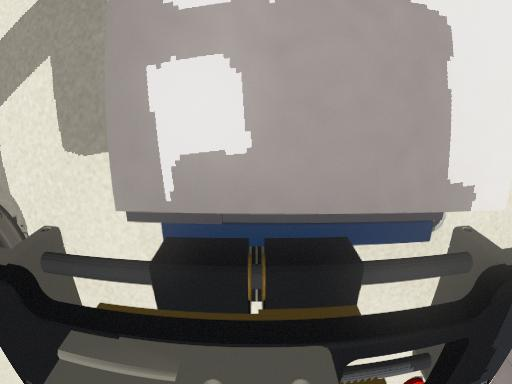

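The picture shows the door nearly parallel to the cabinet front, (162,225) to (432,240). There is no contact force yet, so I keep nudging.

apply_moves(motion="0 0.06 0 0 0 0 0;0 0.06 0 0 0 0 0;0 0 0 0 0 0 0;0 0 0 0 0 0 0")

```text
time: 21.75
tool_pos: [0.4524, 0.0855, 0.1512]
tool_rot: [3.142, -0.0, 1.476]
contact_force: [0.4, 0.0, -0.3]
opening: 0.0007
grip_force: 0.1
```

apply_moves(motion="0 0.06 0 0 0 0 0;0 0.06 0 0 0 0 0;0 0 0 0 0 0 0;0 0 0 0 0 0 0")

```text
time: 22.25
tool_pos: [0.4525, 0.0867, 0.1512]
tool_rot: [3.142, -0.0, 1.476]
contact_force: [-0.2, -0.6, -0.5]
opening: 0.0001
grip_force: 0.1
```

apply_moves(motion="0 0.06 0 0 0 0 0;0 0.06 0 0 0 0 0;0 0 0 0 0 0 0;0 0 0 0 0 0 0")

```text
time: 22.75
tool_pos: [0.4526, 0.0876, 0.1512]
tool_rot: [-3.142, 0.001, 1.476]
contact_force: [-0.4, -4.1, -0.6]
opening: 0.0002
grip_force: 2.1
```

```bash
python3 st.py; python3 -c "
from h import *
import pickle
p,M=pickle.load(open('wx.pkl','rb'));I=p['img'].astype(int)
f=lambda u,v:((M[:3,:3].T@(wonz(p,M,u,v,.185)-np.array([.5604,.0895,0])))*1000)[:2].round(1)
for x in (170,190,210,300,330,380,400,425):
  m=np.where((I[200:260,x,2]>I[200:260,x,0]+35))[0]+200
  if len(m): print(x,m.min(),m.max(),f(x,m.min()-.5),f(x,m.max()+.5))
"
```

```text
[ -1.22 -10.72 -15.12] [-4.1 -0.1  0.6]
2855 163 431 227 246
170 230 236 [   8.2 -147.7] [   4.5 -148.1]
190 231 236 [   7.9 -138. ] [   4.8 -138.2]
210 231 237 [   8.1 -128.5] [   4.5 -128.7]
300 230 237 [  8.6 -87.1] [  4.5 -86.9]
330 230 236 [  8.3 -72.8] [  4.6 -72.5]
380 229 246 [  8.  -47.2] [ -2.  -45.4]
400 228 245 [  8.1 -35.9] [ -2.1 -33.8]
425 228 241 [  7.4 -20.5] [ -0.8 -18.4]
```

4 N contact: the door is against the frame, its inner face even along the whole width. I back off and retreat.

apply_moves(motion="0 0.03 0 0 0 0 0;0 0 0 0 0 0 0;0 -0.2 0 0 0 0 0;0 -1 0 0 0 0 0;0 -3 0 0 0 0 0;0 -3 0 0 0 0 0;0 -2 0 -3 0 0 0;0 0 0 -5 0 0 0;0 0 0 -5 0 0 0;0 0 0 0 0 0 0;0 0 0 0 0 0 0")

```text
time: 24.18
tool_pos: [0.4434, -0.0034, 0.2805]
tool_rot: [-3.141, -0.0, 1.476]
contact_force: [-0.5, 0.4, 0.3]
opening: 0.0003
grip_force: 0.0
```

```bash
python3 - <<'E'
from h import *
p,M=wshot('w6');s=robot.read_camera('side')
A=cv2.resize(p['img'][0:220,100:400,::-1],(450,330),interpolation=cv2.INTER_CUBIC)
B=cv2.resize(s['img'][80:190,180:290,::-1],(330,330),interpolation=cv2.INTER_CUBIC)
cv2.imwrite('pics/w6.png',np.hstack([A,B]))
E
```

```text
(no output)
```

View pics/w6.png

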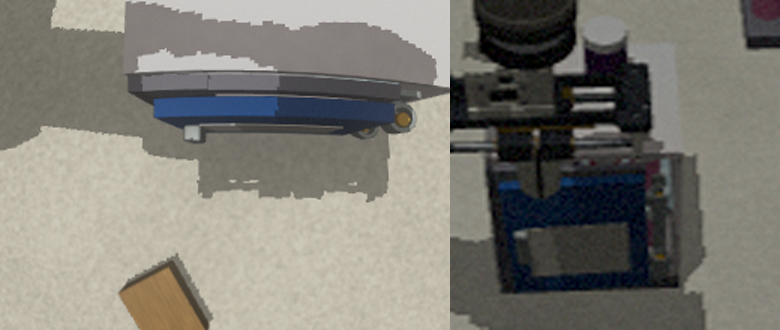

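The door is shut flat against the frame, seated on its pins, with the pull at the free edge. The arm is clear and touching nothing.

```bash
python3 -c "
from h import *
print(robot.hand_in())"
```

```text
the job is handed in; nothing more can be done
None
```

The blue door is hung with both knuckles fully home on the pins, released, and pushed shut against the frame with about 4 N. The jars, jar cap and slide box were left alone, and the job was handed in at about 24 s with the arm clear.

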